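# Lock the sugar-flower case with its T-key

### The arm

A 6-joint arm with a two-finger parallel gripper is mounted at the origin on a cart in front of the work surface, level with it; the furniture and walls round the work are solid. World frame = base frame: x ahead of the robot, y to its left, z up, the work surface at z = 0. Lengths are in mm, angles in degrees, forces in N, time in s.
With the tool pointing down it reaches from about 300 to 750 mm from the base axis. Payload 8.5 kg.
Tool frame: the origin (TCP) lies at the very end of the fingers, on their centre line; the grasp point (between the pads) lies 19 mm behind it; z points along the fingers, y is the line along which they close (so a half turn about z gives the same grasp; the last joint's range is limited). The gripper opens to 85 mm and grips with 20 to 120 N. Pads are 22 mm wide; open, the fingers measure 114 mm over their backs; the gripper's body (76 mm by 85 mm) begins 54 mm behind the grasp point. The pads swing forward as they close: fully open they stand 13 mm farther back than shut.
Start: joints at [-88.998, 21.807, 74.336, -0, 83.858, -12.336], TCP at [126.882, -535.146, 231.322] pointing down, gripper open.
Joint ranges: [-178.18, 178.18], [-50.72, 133.34], [12.68, 142.11], [-81.47, 261.47], [9.98, 163.14], [-165.26, 165.26]. Speed limits (degrees/s): [136.94, 136.94, 180, 180, 180, 180].

### API

Orientations are given as a 3x3 rotation matrix whose columns are the frame's x, y, z axes.
In Python, from station import get_obs, vision, hand_in gives the robot as it stands.
- The arm moves only by the tool arm_command, never from a script. Its argument "increments" is a list that holds one entry, the list of rows, each a list of 5 numbers: the finger opening in mm, from 0 to 85.4, then the shift along the tool's x, y, z in mm, then the turn about the tool's z in rad. A call has 1 to 5 rows; each row is the pose to reach, as a shift and turn from the pose commanded when the call began, along the tool's axes at that moment; what a row does not reach only later rows make up. A row lasts 1/8 s, in which the tool goes at most 62.5 mm and 10.7 degrees, less where a joint would pass 70% of its speed; a pose out of reach is approached as far as the arm can. A call with a gripper value outside its range is refused whole. The fingers move at their own pace and stop on an object; "grip_force" is the grip in N (left out, the last holds). Time passes only in rows, so rows that repeat a pose let the fingers close. It gives the time, the measured TCP pose, the force, the opening and the grip force at its end, in the units of the state.
- get_obs(): the state, without advancing time (a new reading comes with each control period).
- vision.grab_frame(name): name is "scene" or "side" or "wrist"; returns the picture (384x512x3 uint8, blue, green, red); there is no depth.
- vision.calibration(name): a dict with "fovy" (degrees; the focal length in pixels is half the picture's height over the tangent of half this angle, whatever the lens; pixels are square), "cx", "cy" (the principal point, pixels), "world_from_camera" (4x4, takes a point from camera to world coordinates). Camera axes: x right, y up, looking along -z (the intrinsics and any distortion apply to the point x, -y, -z); pixel columns grow to the right and rows downward; lengths in mm; the calibration is good to about 2 mm. A picture is of the moment at which its call begins: read the wrist's pose just before it. calibration takes no time and is no camera call; for the wrist camera it gives the pose at the moment of the call.
- hand_in(): hands the job in; it is judged then, once.
The state is a dict: "time_s": time; "q": joint angles; "joint_velocities": joint speeds; "effort": joint torques, N m; "tcp_pos": TCP position; "tcp_rot": TCP orientation; "wrist_force": force on the tool from outside, world axes, zero at the start; "moment": the same for the moment, N m; "finger_gap": finger opening in mm; "grip_force": force on a finger pad.
Only numpy, scipy, OpenCV 4.12 (cv2) and the standard library are available. Lean on these libraries where they do the work, as an engineer would, in place of code of your own. Each camera call takes 0.05 s, during which the arm holds its last target. There are 200 camera calls.

### The job

Close the lid of the wooden flower case, then take the T-key from its stand and put its head lengthwise down through the slot in the lid until the key's flange rests on the lid. Turn the key a quarter turn so that its head lies square across the slot and locks the lid, then let go. Leave the jar, the bottle and the ring cutter where they are.

Things in the scene. Friction and masses are not known exactly. Their poses are not given: they have to be found in the camera images.
- case: Fixed open box of light wood, 130 mm (x) by 160 mm (y) by 58 mm high, holding a pink pad with three sugar roses. Origin at the centre of its underside; z up, x from its front (free edge of the lid) to its rear (hinge), y along its width.
- slot (a point): Fixed to the case, axes as case: centre of the slot at the height of the shut lid's top face, 66 mm above the worktop and 39 mm ahead (-x) of the case's centre. The slot, 36 mm long (y) by 14 mm wide (x), runs through the 8 mm lid; 1 mm below, a fixed 6 mm steel strap (underside 15 mm below this point) has a 40 by 18 mm slot. Under it the head can turn freely either way.
- lid (a joint): Angle of the plywood lid, rad: 0 shut, 1.35 widest open; starts at 0.7 to 1.2. Its free edge is at the case's front and rises as it opens. Hinge friction holds it at any angle; about 3 N at the free edge moves it. 130 mm from hinge to free edge, 160 mm wide, 8 mm thick, with a thin brass lip, 50 mm wide, standing out 10 mm from the middle of the free edge.
- case_hinge (a point): Fixed to the case, axes as case: middle of the lid's hinge line (along y), at the rear top edge of the case, 58 mm above the worktop, 104 mm behind (+x) the slot. The lid's underside passes through it.
- lid_edge (a point): Moves with the lid: middle of its free edge on the top (outer) face. x points along the lid to the hinge, z out of its top face. The lid's slot is centred 26 mm from here along +x.
- key_grip (a point): Centre of the T-key's black grip bar, 50 mm long (own y), 14 mm thick (own x), 34 mm high (z, up). Under the bar: a 6 mm neck, then a round steel flange 36 mm across, 4 mm thick, its underside 26 mm below this point, then an 8 mm shank to the head. About 90 g. It starts upright in the stand.
- key_head (a point): Centre of the T-key's steel head, 49 mm below the grip's centre: 30 mm long (own y, parallel to the grip bar), 9 mm thick (own x), 8 mm high. With the flange resting on the shut lid this point is 23 mm below slot.
- key: The T-key as a whole; origin at the centre of the underside of its head, axes as key_grip. Take it by its grip bar.
- stand: Fixed block of light wood that holds the key, 56 mm (x) by 66 mm (y) by 45 mm high, origin at the centre of its underside, z up. The key hangs by its flange in a pocket 18 mm (x) by 40 mm (y), bar and head along the stand's y within 0.1 rad. Lift it straight up at least 30 mm to free it.
- jar_mid (a point): Bystander, to be left where it stands. Small round jar with a black cap, 38 mm across, 31 mm high; this point is half-way up.
- bottle_mid (a point): Bystander, to be left where it stands. Small bottle with a white cap, 35 mm across, 63 mm high; this point is half-way up.
- cutter_mid (a point): Bystander, to be left where it stands. Steel ring cutter, 66 mm across, 22 mm high; this point is half-way up.
There are look-alikes about, which are no part of the job. There is more than one size of the case; the one meant has the size given above.

How it is judged (in metres and radians):
On the way, in this order (a step that is already met when the one before it is completed fails the run):
1. the lid is shut while the key is still out of the slot (value of joint lid below 0.03 rad and distance between key_head and slot above 0.05 m), for 0.2 s.
2. the key's head has gone lengthwise down through the slot of the shut lid (value of joint lid below 0.03 rad and angle between the y axis of key_grip and the y axis of slot, either way round below 0.4 rad and z of key_head in the frame of slot below -0.02 m and horizontal distance between key_grip and slot below 0.02 m and angle between key_grip's own z axis and vertical below 0.12 rad), for 0.1 s.
At the end, for the whole second after the job is handed in: The lid is shut (under 0.03 rad); the key stands upright (within 0.12 rad) in the slot with its flange down on the lid (head centre at least 20 mm below the lid's top, seated is 23 mm), turned a quarter so that its grip and head lie across the slot within 15 degrees; the key is released and at rest (value of joint lid below 0.03 rad and z of key_head in the frame of slot below -0.02 m and horizontal distance between key_grip and slot below 0.02 m and angle between key_grip's own z axis and vertical below 0.12 rad and angle between the y axis of key_grip and the x axis of slot, either way round below 0.26 rad and linear speed of key below 0.02 m/s); the robot touches nothing.
It fails at once if the jar is moved more than 30 mm (distance of jar_mid from where it was at the start of the episode above 0.03 m).
It fails at once if the bottle is moved more than 30 mm (distance of bottle_mid from where it was at the start of the episode above 0.03 m).
It fails at once if the ring cutter is moved more than 30 mm (distance of cutter_mid from where it was at the start of the episode above 0.03 m).
It also fails if it takes over 67 s, if anything falls off the work surface, if the arm or the gripper's body presses on something with over 40 N, if the wrist force passes 120 N, or if a joint passes its speed limit or range.

## Working session

There is one attempt and no reset: what is moved stays moved. The work goes in short steps, Python scripts to look and compute and a tool call to move; the robot and the scene stay as the last step left them, time stands still between calls to the robot, and variables do not carry over. Pictures are saved under pics/ and viewed, at most 10 in all, crops included, and the job is handed in when it is done.

Besides the shell and the picture viewer there is one more tool, called after "Request:" in YAML: its name, and indented under it one key for each argument. arm_command: Moves the arm, as the interface text tells. Its arguments: {"type":"object","properties":{"increments":{"type":"array","items":{"type":"array","items":{"type":"array","items":{"type":"number"}}}},"grip_force":{"type":"number"}},"required":["increments"]}

```bash
mkdir -p pics
cat > h.py <<'E'
import numpy as np,cv2
from station import get_obs,vision,hand_in
def K(c):
    f=192/np.tan(np.radians(c["fovy"]/2)); return f,c["cx"],c["cy"]
def ray(c,u,v):
    f,cx,cy=K(c);T=np.array(c["world_from_camera"]);d=T[:3,:3]@np.array([(u-cx)/f,-(v-cy)/f,-1]);return T[:3,3],d
def at(c,u,v,z):
    o,d=ray(c,u,v);return o+d*(z-o[2])/d[2]
def proj(c,P):
    f,cx,cy=K(c);T=np.array(c["world_from_camera"]);p=(np.atleast_2d(P)-T[:3,3])@T[:3,:3]
    return np.c_[cx+f*p[:,0]/-p[:,2],cy-f*p[:,1]/-p[:,2]]
E
python3 - <<'E'
from h import *
for n in["scene","side"]:
    im=vision.grab_frame(n);cv2.imwrite(f"pics/{n}0.png",im)
    cv2.imwrite(f"pics/{n}0b.png",cv2.resize(im,(800,600),interpolation=cv2.INTER_CUBIC))
    print({k:(np.round(v,3).tolist() if k!='x' else v) for k,v in vision.calibration(n).items() if not isinstance(v,str)})
o=get_obs();print(o["time_s"],np.round(o["tcp_rot"],3),o["wrist_force"])
E
```

```text
{'fovy': 55.311, 'cx': 257.416, 'cy': 195.4, 'world_from_camera': [[-0.643, 0.391, -0.659, -185.164], [-0.766, -0.311, 0.563, 432.61], [0.015, 0.866, 0.5, 624.074], [0.0, 0.0, 0.0, 1.0]]}
{'fovy': 50.068, 'cx': 254.018, 'cy': 188.305, 'world_from_camera': [[0.986, 0.083, -0.142, 414.801], [-0.164, 0.568, -0.806, -1112.666], [0.013, 0.819, 0.574, 740.363], [0.0, 0.0, 0.0, 1.0]]}
0.1 [[ 0.973  0.231 -0.   ]
 [ 0.231 -0.973  0.001]
 [ 0.    -0.001 -1.   ]] [-0.26915504  0.19849109  0.07989692]
```

View pics/scene0b.png

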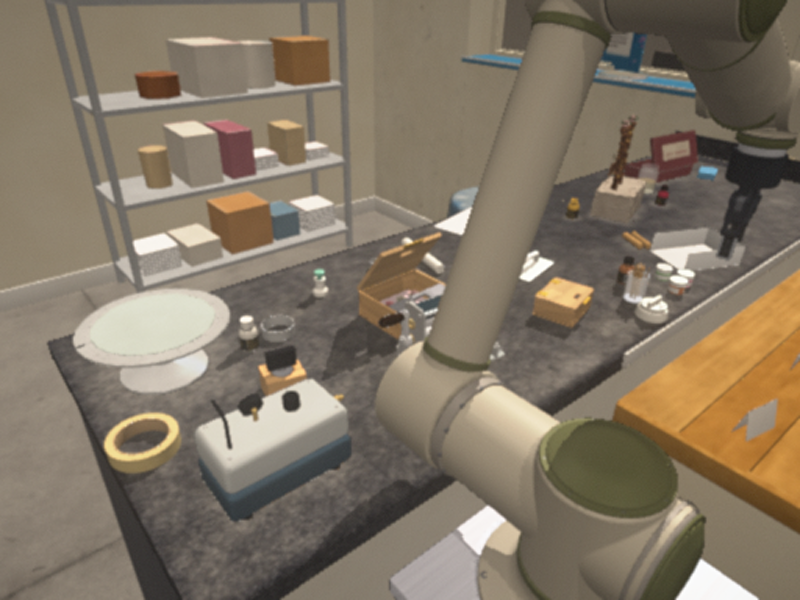

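View pics/side0b.png

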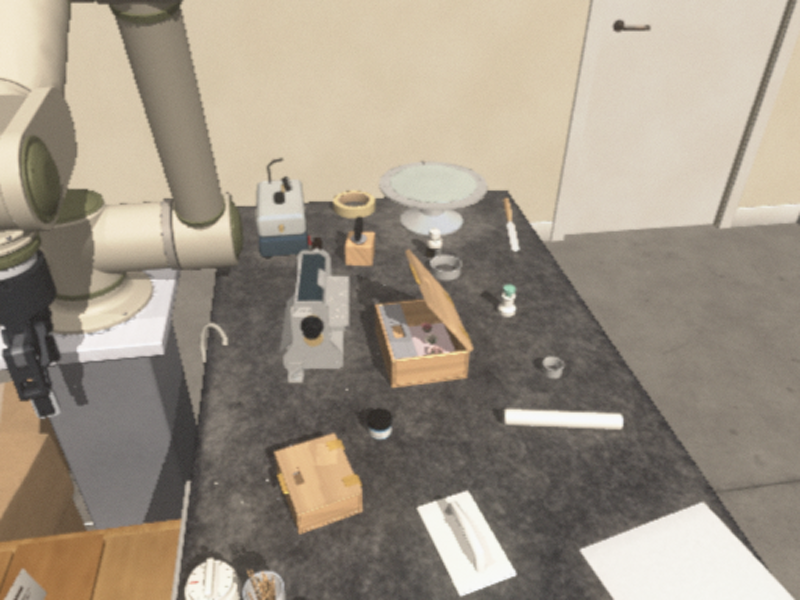

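The scene picture shows the open case at (400,290), the stand with the key at (283,370) and a ring cutter at (278,327). In the side picture the open case has bottom corners at (394,386) and (469,379), and its far-left corner is at about (376,305). The key stand is at (360,250), the jar at (379,424) and a grey machine at (315,320).

Run:
```python
from h import *
s=1.5625
c=vision.calibration("side")
for n,u,v,z in[("near-front bottom",394,386,0),("near-rear bottom",469,379,0),("near-front top",391,361,58),("near-rear top",470,351,58),("far-front top",377,306,58),("stand nearfront bot l",346,263,0),("stand nf bot r",373,265,0),("stand top l",346,245,45),("grip top",358,220,75),("machine bl",290,380,0),("machine br",345,366,0),("machine top l",300,252,120),("jar",379,436,0),("bottle",435,255,0),("cutter",446,272,0),("small case",300,528,0),("sc",362,512,0)]:
    print(n,at(c,u/s,v/s,z).round())
im=cv2.imread("pics/side0.png")[130:260,170:320]
cv2.imwrite("pics/s1.png",cv2.resize(im,(690,598),interpolation=cv2.INTER_CUBIC))
```

```text
near-front bottom [ 549. -335.    0.]
near-rear bottom [ 677. -337.    0.]
near-front top [ 543. -338.   58.]
near-rear top [ 676. -333.   58.]
far-front top [ 541. -186.   58.]
stand nearfront bot l [508.  58.   0.]
stand nf bot r [564.  42.   0.]
stand top l [509.  58.  45.]
grip top [541. 109.  75.]
machine bl [ 378. -295.    0.]
machine br [ 473. -273.    0.]
machine top l [413. -82. 120.]
jar [ 509. -441.    0.]
bottle [705.  63.   0.]
cutter [713.  -7.   0.]
small case [ 383. -584.    0.]
sc [ 467. -572.    0.]
```

View pics/s1.png

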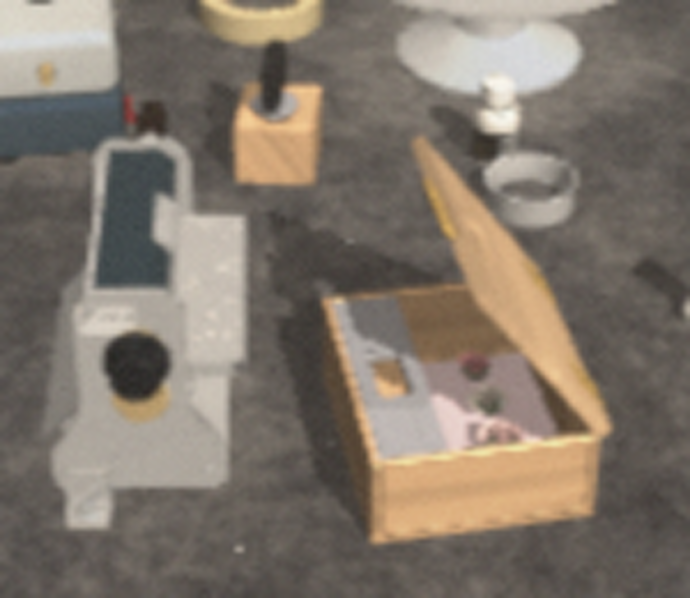

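Run:
```python
from h import *
from scipy.optimize import least_squares
c=vision.calibration("side")
px=lambda L:np.array(L)/4.6+[170-.4,130-.4]
R=lambda a:np.array([[np.cos(a),-np.sin(a),0],[np.sin(a),np.cos(a),0],[0,0,1]])
def fit(P,L,x0):
    L=px(L);P=np.array(P,float)
    r=least_squares(lambda x:(proj(c,P@R(x[2]).T+[x[0],x[1],0])-L).ravel(),x0)
    print(r.x.round(3),r.fun.round(1));return r.x
x=fit([(-65,-80,0),(65,-80,0),(-65,-80,58),(-65,80,58)],[(372,541),(592,514),(372,460),(325,297)],[600,-260,0])
s=fit([(-28,33,45),(28,33,45),(28,-33,45),(-28,-33,45),(-28,-33,0),(28,-33,0)],[(240,85),(322,87),(318,130),(235,126),(235,183),(318,184)],[530,80,0])
Z=lambda a,l,y,h:(65-l*np.cos(a)+h*np.sin(a)*1, y, 58+l*np.sin(a)+h*np.cos(a))
for a in np.arange(.7,1.21,.1):
    P=np.array([Z(a,130,-80,0),Z(a,130,80,0),Z(a,130,-80,8),Z(a,130,80,8),Z(a,0,-80,8)])@R(x[2]).T+[x[0],x[1],0]
    print(round(a,2),((proj(c,P)-[169.6,129.6])*4.6).round().tolist())
```

```text
[ 6.07052e+02 -2.53197e+02  2.60000e-02] [-0.2 -0.1  0.2 -0.1  0.   0.6 -0.  -0.5]
[ 5.40899e+02  7.97600e+01 -1.76000e-01] [ 0.8 -0.3 -0.7 -0.4 -0.7  0.2  0.4  0.7  0.8 -0.1 -0.5 -0. ]
0.7 [[431.0, 335.0], [375.0, 175.0], [441.0, 325.0], [384.0, 166.0], [610.0, 427.0]]
0.8 [[448.0, 319.0], [390.0, 160.0], [459.0, 309.0], [400.0, 151.0], [611.0, 427.0]]
0.9 [[466.0, 304.0], [406.0, 146.0], [479.0, 295.0], [417.0, 138.0], [612.0, 428.0]]
1.0 [[487.0, 290.0], [424.0, 134.0], [500.0, 282.0], [436.0, 126.0], [613.0, 429.0]]
1.1 [[509.0, 278.0], [443.0, 123.0], [522.0, 271.0], [455.0, 116.0], [613.0, 430.0]]
1.2 [[531.0, 267.0], [463.0, 113.0], [545.0, 261.0], [476.0, 108.0], [614.0, 431.0]]
```

The case is at (607,-253) with yaw 0.03 and the lid at about 0.92 rad. The stand is at (541,80), yaw roughly -0.18. Next I move over behind the lid with the fingers shut.

Request:
arm_command:
  increments:
    - [[0,58,-15,0,0.116],[0,116,-30,-5,0.232],[0,174,-45,-10,0.232],[0,232,-60,-10,0.232],[0,290,-75,-10,0.232]]

```text
time_s: 0.72
tcp_pos: [393.3, -394.0, 241.1]
tcp_rot: [[1.0, 0.001, -0.0], [0.001, -1.0, 0.0], [-0.0, -0.0, -1.0]]
wrist_force: [0.2, -0.5, 0.2]
finger_gap: -0.3
grip_force: 0.0
```

Request:
arm_command:
  increments:
    - [[0,54,-27,0,0],[0,108,-54,0,0],[0,162,-81,0,0],[0,216,-108,0,0],[0,267,-137,0,0]]

```text
time_s: 1.35
tcp_pos: [660.2, -256.9, 240.7]
tcp_rot: [[1.0, 0.001, -0.001], [0.001, -1.0, 0.0], [-0.001, -0.0, -1.0]]
wrist_force: [-0.4, -0.1, -0.0]
finger_gap: -0.1
grip_force: 0.0
```

Run:
```python
from h import *
print(get_obs()["tcp_pos"])
c=vision.calibration("wrist");im=vision.grab_frame("wrist");print(np.round(c["world_from_camera"],2),c["fovy"],[k for k in c])
a=cv2.resize(im,(400,300));b=cv2.resize(vision.grab_frame("side"),(400,300))
cv2.imwrite("pics/w1.png",np.hstack([a,b]))
```

```text
[ 660.17933317 -256.86512361  240.74093112]
[[-0.0000e+00  9.6000e-01  2.9000e-01  7.3593e+02]
 [-1.0000e+00  0.0000e+00 -0.0000e+00 -2.5704e+02]
 [-0.0000e+00 -2.9000e-01  9.6000e-01  3.8377e+02]
 [ 0.0000e+00  0.0000e+00  0.0000e+00  1.0000e+00]] 63.26089554318294 ['fovy', 'cx', 'cy', 'world_from_camera']
```

View pics/w1.png

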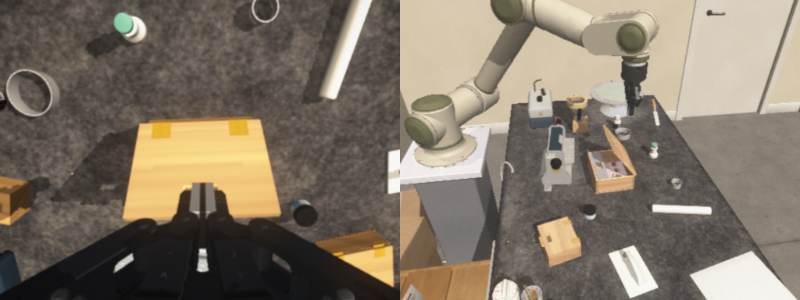

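Request:
arm_command:
  increments:
    - [[0,0,0,55,0],[0,0,0,111,0],[0,-22,0,111,0],[0,-30,0,116,0],[0,-37,0,122,0]]

```text
time_s: 2.08
tcp_pos: [621.7, -258.6, 120.2]
tcp_rot: [[1.0, 0.0, 0.002], [0.0, -1.0, -0.001], [0.002, 0.001, -1.0]]
wrist_force: [1.0, -1.2, 2.0]
finger_gap: 0.0
grip_force: 1.1
```

Request:
arm_command:
  increments:
    - [[0,-6,0,6,0],[0,-11,0,13,0],[0,-15,0,21,0],[0,-19,0,29,0],[0,-21,0,36,0]]

```text
time_s: 2.7
tcp_pos: [600.2, -258.0, 82.6]
tcp_rot: [[1.0, 0.001, -0.001], [0.001, -1.0, 0.0], [-0.001, -0.0, -1.0]]
wrist_force: [-0.8, -1.0, 2.3]
finger_gap: 0.3
grip_force: 1.0
```

Request:
arm_command:
  increments:
    - [[0,-2,0,6,0],[0,-3,0,12,0],[0,-4,0,17,0],[0,-4,0,20,0],[0,-4,0,20,0]]

```text
time_s: 3.32
tcp_pos: [596.9, -258.2, 65.9]
tcp_rot: [[1.0, 0.001, 0.002], [0.001, -1.0, -0.001], [0.002, 0.001, -1.0]]
wrist_force: [-6.3, 3.3, 18.6]
finger_gap: -0.1
grip_force: 9.6
```

Request:
arm_command:
  increments:
    - [[0,0,0,-60,0],[0,-10,0,-110,0],[0,-50,0,-140,0],[0,-80,0,-140,0],[0,-80,0,-140,0]]

```text
time_s: 3.95
tcp_pos: [515.5, -258.0, 203.7]
tcp_rot: [[1.0, -0.0, 0.0], [-0.0, -1.0, 0.0], [0.0, -0.0, -1.0]]
wrist_force: [0.1, 0.1, -0.2]
finger_gap: 0.2
grip_force: 0.0
```

Run:
```python
from h import *
o=get_obs();print(o["tcp_pos"],o["wrist_force"])
c=vision.calibration("wrist");im=vision.grab_frame("wrist")
import pickle;pickle.dump((c,im),open("w2.pkl","wb"))
cv2.imwrite("pics/w2.png",cv2.resize(im,(800,600),interpolation=cv2.INTER_CUBIC))
```

```text
[ 515.50823724 -257.9782058   203.7321267 ] [ 0.08223319  0.08321385 -0.23381199]
```

View pics/w2.png

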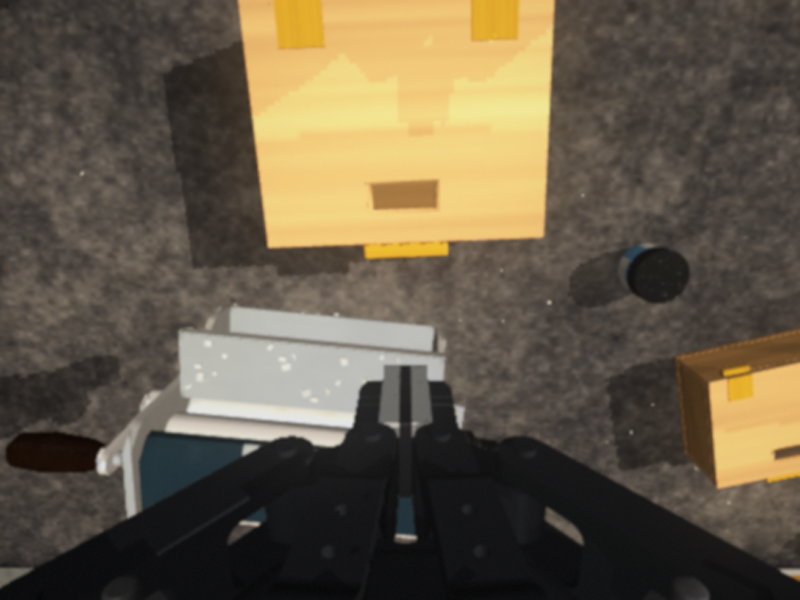

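The lid is shut. The slot corners are at (371,183), (438,181), (438,208) and (374,210), and the lid's front corners at (268,247) and (544,237).

Run:
```python
from h import *;import pickle
c,im=pickle.load(open("w2.pkl","rb"));s=1.5625
P=[(371,183),(438,181),(438,208),(374,210),(268,247),(544,237)]
W=np.array([at(c,u/s,v/s,66) for u,v in P]);print(W.round(1));print("slot",W[:4].mean(0), "yaw",np.arctan2(*(W[4]-W[5])[[0,1]])*-1, np.linalg.norm(W[4]-W[5]))
m=(W[4]+W[5])/2;print("slot from edge",m+[26,0,0])
print((proj(c,[get_obs()["tcp_pos"]])*s).round())
```

```text
[[ 572.8 -239.    66. ]
 [ 573.9 -276.6   66. ]
 [ 558.9 -276.9   66. ]
 [ 557.8 -240.4   66. ]
 [ 536.5 -178.    66. ]
 [ 542.2 -338.8   66. ]]
slot [ 565.86238678 -258.2409532    66.        ] yaw 0.03548187012791935 160.84789742487857
slot from edge [ 565.31079834 -258.40006707   66.        ]
[[405. 388.]]
```

Request:
arm_command:
  increments:
    - [[0,5,-58,-5,-0.18],[0,10,-116,-10,-0.36],[0,15,-174,-10,-0.54],[0,20,-232,-10,-0.72],[0,26,-288,-10,-0.9]]

```text
time_s: 4.62
tcp_pos: [543.1, 32.3, 212.8]
tcp_rot: [[0.616, 0.788, -0.0], [0.788, -0.616, 0.0], [0.0, -0.001, -1.0]]
wrist_force: [0.7, 0.0, 0.4]
finger_gap: -0.2
grip_force: 0.0
```

Request:
arm_command:
  increments:
    - [[40,0,0,0,-0.18],[40,0,0,0,-0.36],[40,0,0,0,-0.54],[40,0,0,0,-0.671],[40,0,0,0,-0.671]]

```text
time_s: 5.25
tcp_pos: [543.0, 30.3, 212.7]
tcp_rot: [[-0.0, 1.0, -0.001], [1.0, 0.0, 0.0], [0.0, -0.001, -1.0]]
wrist_force: [0.4, -0.2, -0.4]
finger_gap: 39.9
grip_force: 0.0
```

Run:
```python
from h import *
o=get_obs();print(o["tcp_pos"],o["q"],o["tcp_rot"].__repr__())
c=vision.calibration("wrist");im=vision.grab_frame("wrist")
import pickle;pickle.dump((c,im),open("w3.pkl","wb"))
cv2.imwrite("pics/w3.png",cv2.resize(im,(800,600),interpolation=cv2.INTER_CUBIC))
```

```text
[543.01954687  30.32521401 212.72219573] [-9.28758718e+00  2.20213733e+01  7.71841652e+01  1.47869372e-02
  8.08355338e+01 -9.31301614e+00] array([[-4.02501080e-04,  9.99999697e-01, -6.66325375e-04],
       [ 9.99999852e-01,  4.02745775e-04,  3.67137578e-04],
       [ 3.67405827e-04, -6.66177502e-04, -9.99999711e-01]])
```

View pics/w3.png

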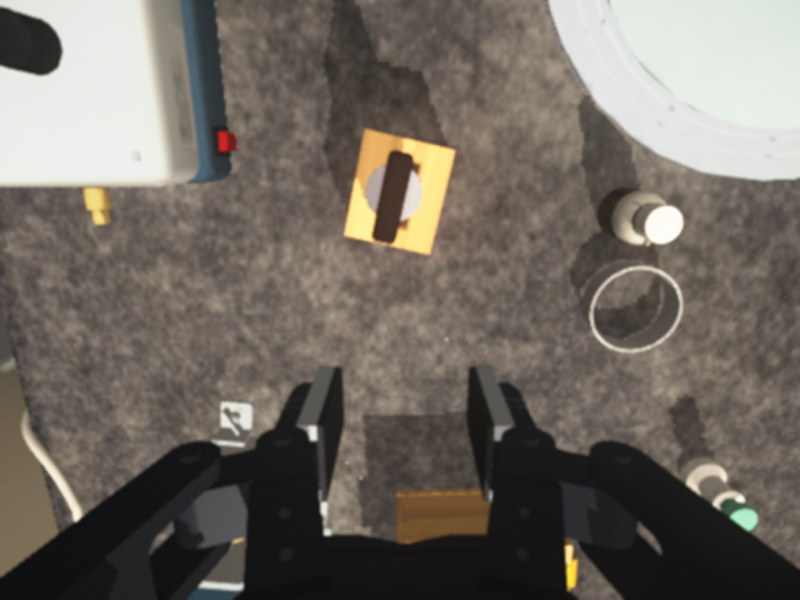

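The key bar's top face is in view, centred at about (393,197) with ends at (402,153) and (384,241). There is free room on all sides.

Run:
```python
from h import *;import pickle
c,im=pickle.load(open("w3.pkl","rb"));s=1.5625
W=np.array([at(c,u/s,v/s,88) for u,v in [(402,153),(384,241),(393,197)]]);print(W.round(1))
d=W[0]-W[1];print("len",np.linalg.norm(d),"dir from y (cw)",np.arctan2(d[0],d[1]))
S=np.array([at(c,u/s,v/s,45) for u,v in [(365,129),(455,149),(430,254),(345,237)]]);print(S.round(1),S.mean(0))
e=S[0]-S[3]+S[1]-S[2];print(np.arctan2(e[0],e[1]))
# bar direction by PCA of dark pixels
g=im.max(2)[90:160,225:275]<60
n,l,st,ce=cv2.connectedComponentsWithStats(g.astype(np.uint8));i=1+st[1:,4].argmax()
v,u=np.where(l==i);u=u+225;v=v+90
Q=np.array([at(c,a,b,88)[:2] for a,b in zip(u,v)]);r=cv2.minAreaRect(Q.astype(np.float32));print(len(Q),r)
```

```text
[[542.2 103.2  88. ]
 [532.1  56.4  88. ]
 [537.3  80.4  88. ]]
len 47.87061478813852 dir from y (cw) 0.21245211220117097
[[519.7 116.8  45. ]
 [574.3 105.2  45. ]
 [560.   40.1  45. ]
 [505.2  51.2  45. ]] [539.77749821  78.30900074  45.        ]
0.21647924373163518Traceback (most recent call last):
  File "<stdin>", line 9, in <module>
ValueError: attempt to get argmax of an empty sequence
```

Request:
arm_command:
  increments:
    - [[40,25,-2,30,0.1],[40,48.5,-4.5,70,0.21],[40,48.5,-4.5,105,0.21],[40,48.5,-4.5,135,0.21],[40,48.5,-4.5,155,0.21]]

```text
time_s: 5.92
tcp_pos: [537.7, 78.7, 56.7]
tcp_rot: [[0.21, 0.978, -0.002], [0.978, -0.21, 0.0], [-0.0, -0.002, -1.0]]
wrist_force: [-0.2, 0.3, 0.9]
finger_gap: 40.0
grip_force: 0.0
```

Request:
arm_command:
  increments:
    - [[40,0,0,0,0],[0,0,0,0,0],[0,0,0,0,0],[0,0,0,0,0],[0,0,0,0,0]]
  grip_force: 60

```text
time_s: 6.55
tcp_pos: [538.5, 78.4, 59.4]
tcp_rot: [[0.208, 0.978, 0.002], [0.978, -0.208, -0.0], [0.0, 0.002, -1.0]]
wrist_force: [-0.6, 0.3, 6.4]
finger_gap: 13.2
grip_force: 59.7
```

Request:
arm_command:
  increments:
    - [[0,0,0,-15,0],[0,0,0,-35,0],[0,0,0,-65,0],[0,0,0,-105,0],[0,0,0,-125,0]]

```text
time_s: 7.18
tcp_pos: [538.2, 78.3, 186.3]
tcp_rot: [[0.208, 0.978, 0.003], [0.978, -0.208, -0.0], [0.0, 0.003, -1.0]]
wrist_force: [-0.1, -0.4, -1.3]
finger_gap: 13.1
grip_force: 58.7
```

Run:
```python
from h import *
o=get_obs();print(o["tcp_pos"],o["wrist_force"],o["finger_gap"])
c=vision.calibration("wrist");im=vision.grab_frame("wrist");cs=vision.calibration("side");sd=vision.grab_frame("side")
import pickle;pickle.dump((c,im,cs,sd,o),open("w4.pkl","wb"))
u,v=proj(cs,[o["tcp_pos"]])[0].astype(int);b=sd[v-45:v+55,u-45:u+45]
cv2.imwrite("pics/w4.png",np.hstack([cv2.resize(im,(480,360)),cv2.resize(b,(320,360),interpolation=cv2.INTER_CUBIC)]))
```

```text
[538.18482949  78.34587199 186.31834407] [-0.06505219 -0.41660648 -1.3061023 ] 13.13432420325942
```

View pics/w4.png

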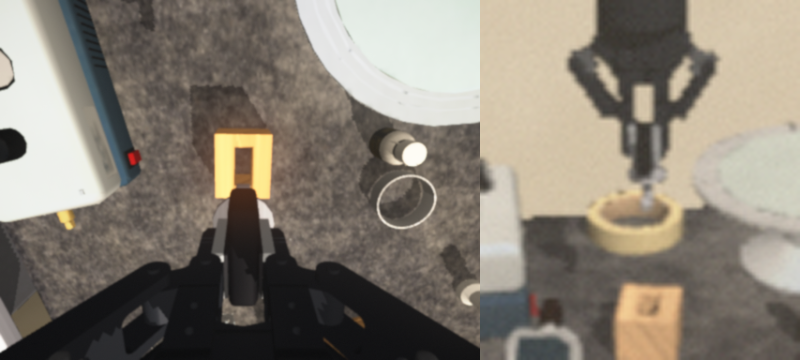

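Run:
```python
from h import *;import pickle
c,im,cs,sd,o=pickle.load(open("w4.pkl","rb"))
g=im.max(2)
for u in(256,260,264): print(u,g[190:240,u].tolist())
for v in(210,216,225): print(v,g[v,225:300].tolist())
p=np.array(o["tcp_pos"]);R=np.array(o["tcp_rot"])
T=lambda x,y,z:proj(c,[p+R@np.array([x,y,-z])])[0].round(1).tolist()
for s in(-6,-3,0,3,6):
    print(s,"barfront bot",T(25+s,0,-5.4),"top",T(25+s,0,28.6),"flange front bottom",T(18+s,0,-14.4),"fl side",T(s,18,-12),T(s,-18,-12))
```

```text
256 [145, 146, 146, 144, 140, 129, 118, 114, 115, 117, 104, 81, 72, 71, 71, 70, 69, 69, 68, 67, 67, 67, 65, 64, 63, 62, 62, 61, 60, 59, 58, 57, 57, 57, 56, 56, 55, 55, 53, 53, 52, 52, 51, 50, 49, 49, 48, 48, 46, 45]
260 [146, 145, 143, 136, 131, 126, 120, 115, 116, 119, 105, 82, 73, 72, 70, 71, 69, 70, 69, 67, 66, 66, 65, 65, 63, 63, 62, 62, 61, 59, 59, 58, 57, 57, 56, 54, 55, 54, 54, 53, 53, 52, 51, 50, 49, 48, 47, 47, 47, 46]
264 [144, 139, 134, 134, 136, 133, 123, 117, 118, 119, 106, 81, 73, 71, 72, 71, 70, 68, 68, 67, 67, 65, 65, 64, 63, 63, 62, 61, 60, 60, 59, 58, 57, 56, 56, 56, 56, 54, 54, 53, 53, 52, 51, 50, 49, 48, 48, 47, 46, 46]
210 [132, 127, 129, 150, 205, 241, 248, 249, 249, 249, 248, 248, 249, 250, 251, 251, 248, 235, 200, 155, 99, 68, 65, 65, 65, 66, 67, 66, 66, 66, 66, 67, 66, 66, 67, 66, 67, 67, 67, 67, 66, 67, 66, 67, 67, 66, 66, 77, 134, 207, 241, 250, 253, 253, 253, 253, 253, 253, 253, 252, 252, 250, 235, 180, 153, 148, 143, 137, 131, 128, 128, 129, 128, 127, 123]
216 [153, 151, 149, 150, 148, 147, 146, 143, 140, 134, 124, 117, 123, 137, 149, 153, 154, 148, 126, 
[... 509 characters left out ...]
34, 233, 232, 232, 231, 226, 202, 165, 140, 134, 132, 127, 122, 121, 121, 119, 119, 118]
-6 barfront bot [257.7, 210.6] top [257.4, 240.3] flange front bottom [257.8, 216.8] fl side [290.5, 248.8] [225.2, 248.9]
-3 barfront bot [257.7, 205.0] top [257.4, 233.5] flange front bottom [257.8, 211.6] fl side [290.6, 243.9] [225.1, 243.9]
0 barfront bot [257.7, 199.4] top [257.3, 226.6] flange front bottom [257.8, 206.4] fl side [290.8, 238.9] [224.9, 239.0]
3 barfront bot [257.7, 193.7] top [257.3, 219.6] flange front bottom [257.8, 201.1] fl side [291.0, 233.9] [224.7, 233.9]
6 barfront bot [257.7, 187.9] top [257.3, 212.5] flange front bottom [257.8, 195.8] fl side [291.1, 228.8] [224.5, 228.9]
```

Request:
arm_command:
  increments:
    - [[0,-50,15,0,-0.12],[0,-104,30,0,-0.245],[0,-156,45,0,-0.245],[0,-208,60,0,-0.245],[0,-260,75.5,0,-0.245]]

```text
time_s: 7.9
tcp_pos: [557.3, -193.2, 182.5]
tcp_rot: [[-0.036, 0.999, -0.001], [0.999, 0.036, 0.001], [0.001, -0.001, -1.0]]
wrist_force: [-0.1, -0.6, -1.0]
finger_gap: 13.0
grip_force: 58.7
```

Request:
arm_command:
  increments:
    - [[0,-45,2,10,0],[0,-90,4,25,0],[0,-108.5,4,36,0],[0,-108.5,4,36,0],[0,-108.5,4,36,0]]

```text
time_s: 8.52
tcp_pos: [565.9, -298.5, 147.8]
tcp_rot: [[-0.037, 0.999, 0.0], [0.999, 0.037, 0.0], [0.0, 0.0, -1.0]]
wrist_force: [0.2, 0.2, 0.6]
finger_gap: 13.3
grip_force: 58.7
```

Run:
```python
from h import *
o=get_obs();print(o["tcp_pos"],o["wrist_force"],o["finger_gap"],np.array(o["tcp_rot"])[:2,0])
c=vision.calibration("wrist");im=vision.grab_frame("wrist")
import pickle;pickle.dump((c,im,o),open("w5.pkl","wb"))
cv2.imwrite("pics/w5.png",cv2.resize(im[60:360,56:456],(800,600),interpolation=cv2.INTER_CUBIC))
```

```text
[ 565.89579489 -298.52266352  147.7716313 ] [0.23790484 0.20806259 0.58157576] 13.321750377728087 [-0.03721738  0.99930717]
```

View pics/w5.png

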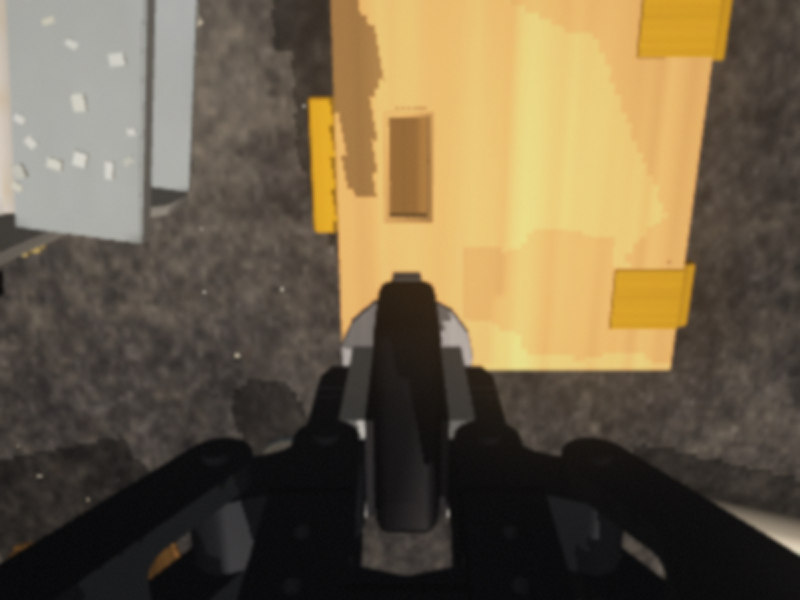

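Slot corners in the crop are (388,115), (432,114), (432,220) and (388,218). The end of the key head shows at (393 to 420, 273), just ahead of the grip bar.

Run:
```python
from h import *;import pickle
c,im,o=pickle.load(open("w5.pkl","rb"))
p=np.array(o["tcp_pos"]);R=np.array(o["tcp_rot"])
f=lambda u,v:(u/2+56-.25,v/2+60-.25)
W=np.array([at(c,*f(u,v),66) for u,v in [(388,115),(432,114),(432,220),(388,218)]]);m=W.mean(0)
print(W.round(1),m,"tool",(R.T@(m-p)).round(1), "dir",np.arctan2(*(W[0]-W[3]+W[1]-W[2])[:2]), "tool dir",np.arctan2(*R[:2,0]))
h=[at(c,*f(u,273),p[2]-41.4) for u in(393,420)];print("head end tool",[(R.T@(x-p)).round(1) for x in h])
b=at(c,*f(407,282),p[2]-5.4);print("bar end tool",(R.T@(b-p)).round(1))
e=[at(c,*f(u,365),p[2]-10.4) for u in(344,471)];print("flange",[(R.T@(x-p)).round(1) for x in e])
g=im.max(2)
for v in (195,196,198): print(g[v,246:275].tolist())
```

```text
[[ 557.9 -238.7   66. ]
 [ 573.3 -237.8   66. ]
 [ 575.1 -275.9   66. ]
 [ 558.9 -275.7   66. ]] [ 566.29343604 -257.02158275   66.        ] tool [41.4  1.9 81.8] dir -0.038011164161421654 tool dir -0.037225974346837
head end tool [array([14.8, -3.6, 41.4]), array([14.8,  4.8, 41.4])]
bar end tool [24.1  0.8  5.4]
flange [array([ -1.4, -16.3,  10.4]), array([-1.4, 18.1, 10.4])]
[234, 234, 234, 234, 234, 231, 223, 209, 205, 205, 205, 205, 205, 204, 205, 205, 205, 205, 207, 215, 227, 234, 235, 235, 235, 235, 235, 235, 235]
[234, 234, 234, 234, 233, 226, 193, 155, 142, 142, 142, 142, 142, 142, 143, 142, 141, 144, 147, 167, 208, 230, 235, 235, 235, 235, 235, 235, 235]
[234, 234, 234, 234, 231, 208, 150, 92, 76, 75, 77, 77, 77, 79, 78, 77, 79, 78, 81, 103, 165, 217, 232, 235, 235, 235, 235, 235, 235]
```

Request:
arm_command:
  increments:
    - [[0,21,0.6,0,0],[0,41.8,1.2,0,0],[0,41.8,1.2,15,0],[0,41.8,1.2,30,0],[0,41.8,1.2,34,0]]

```text
time_s: 9.2
tcp_pos: [564.8, -258.1, 111.5]
tcp_rot: [[-0.036, 0.999, -0.002], [0.999, 0.036, 0.002], [0.002, -0.002, -1.0]]
wrist_force: [0.1, -0.1, 0.4]
finger_gap: 13.1
grip_force: 58.7
```

Request:
arm_command:
  increments:
    - [[0,0,0,3,0],[0,0,0,6,0],[0,0,0,9,0],[0,0,0,11,0],[0,0,0,11,0]]

```text
time_s: 9.82
tcp_pos: [565.3, -258.1, 102.3]
tcp_rot: [[-0.036, 0.999, -0.0], [0.999, 0.036, 0.0], [0.0, -0.0, -1.0]]
wrist_force: [0.6, 0.5, -0.2]
finger_gap: 13.0
grip_force: 58.7
```

Request:
arm_command:
  increments:
    - [[0,0,0,3,0],[0,0,0,6,0],[0,0,0,9,0],[0,0,0,12,0],[0,0,0,14,0]]

```text
time_s: 10.45
tcp_pos: [565.3, -258.1, 88.1]
tcp_rot: [[-0.036, 0.999, -0.0], [0.999, 0.036, 0.0], [0.0, -0.0, -1.0]]
wrist_force: [-0.4, 0.0, -0.7]
finger_gap: 13.4
grip_force: 58.7
```

Request:
arm_command:
  increments:
    - [[0,0,0,2,0],[0,0,0,4,0],[0,0,0,6,0],[0,0,0,7,0],[0,0,0,7,0]]

```text
time_s: 11.08
tcp_pos: [565.4, -258.1, 81.3]
tcp_rot: [[-0.036, 0.999, -0.0], [0.999, 0.036, 0.0], [0.0, -0.0, -1.0]]
wrist_force: [-0.4, 0.5, -1.5]
finger_gap: 13.2
grip_force: 58.7
```

Request:
arm_command:
  increments:
    - [[0,0,0,1,0],[0,0,0,2,0],[0,0,0,2,0]]

```text
time_s: 11.45
tcp_pos: [565.5, -258.2, 80.3]
tcp_rot: [[-0.036, 0.999, 0.001], [0.999, 0.036, -0.001], [-0.001, 0.001, -1.0]]
wrist_force: [-2.2, 1.3, 6.5]
finger_gap: 13.1
grip_force: 59.9
```

Request:
arm_command:
  increments:
    - [[0,0,0,-1,0.17],[0,0,0,-1,0.34],[0,0,0,-1,0.51],[0,0,0,-1,0.68],[0,0,0,-1,0.85]]

```text
time_s: 12.08
tcp_pos: [565.5, -258.1, 80.4]
tcp_rot: [[0.731, 0.683, 0.0], [0.683, -0.731, -0.0], [0.0, 0.0, -1.0]]
wrist_force: [-0.7, 0.0, 1.0]
finger_gap: 13.1
grip_force: 58.8
```

Request:
arm_command:
  increments:
    - [[0,0,0,0,0.17],[0,0,0,0,0.34],[0,0,0,0,0.51],[0,0,0,0,0.68],[0,0,0,0,0.72]]

```text
time_s: 12.7
tcp_pos: [565.5, -258.2, 80.4]
tcp_rot: [[0.999, 0.034, 0.0], [0.034, -0.999, -0.0], [0.0, 0.0, -1.0]]
wrist_force: [-0.1, 0.4, -0.0]
finger_gap: 13.4
grip_force: 58.8
```

Request:
arm_command:
  increments:
    - [[0,0,0,0,0],[45,0,0,0,0],[45,0,0,0,0],[45,0,0,0,0],[45,0,0,0,0]]

```text
time_s: 13.32
tcp_pos: [565.4, -258.1, 80.3]
tcp_rot: [[0.999, 0.037, 0.0], [0.037, -0.999, -0.0], [0.0, 0.0, -1.0]]
wrist_force: [-0.0, 0.1, -0.6]
finger_gap: 44.7
grip_force: 0.0
```

Request:
arm_command:
  increments:
    - [[45,0,0,-15,0],[45,0,0,-40,0],[45,0,0,-80,0],[45,-25,0,-120,0],[45,-50,0,-120,0]]

```text
time_s: 13.95
tcp_pos: [515.9, -260.7, 204.6]
tcp_rot: [[0.999, 0.037, 0.006], [0.037, -0.999, -0.005], [0.006, 0.005, -1.0]]
wrist_force: [0.4, 0.1, -0.5]
finger_gap: 44.9
grip_force: 0.0
```

Run:
```python
from h import *
o=get_obs();print(o["tcp_pos"],o["wrist_force"],o["finger_gap"],o["time_s"])
c=vision.calibration("wrist");im=vision.grab_frame("wrist");sd=vision.grab_frame("side");cs=vision.calibration("side")
u,v=proj(cs,[[566,-258,70]])[0].astype(int)
f=192/np.tan(np.radians(c["fovy"]/2))
cv2.imwrite("pics/w6.png",np.hstack([cv2.resize(im,(480,360)),cv2.resize(sd[v-45:v+45,u-40:u+40],(320,360),interpolation=cv2.INTER_CUBIC)]))
for P in([566,-258,58],[566,-258,66+43]): print(proj(c,[P])*480/512)
```

```text
[ 515.87099466 -260.65161245  204.6355813 ] [ 0.39212215  0.05544216 -0.52000864] 44.89426918482767 13.95
[[241.25843811 117.56154681]]
[[241.21951755 123.01504816]]
```

View pics/w6.png

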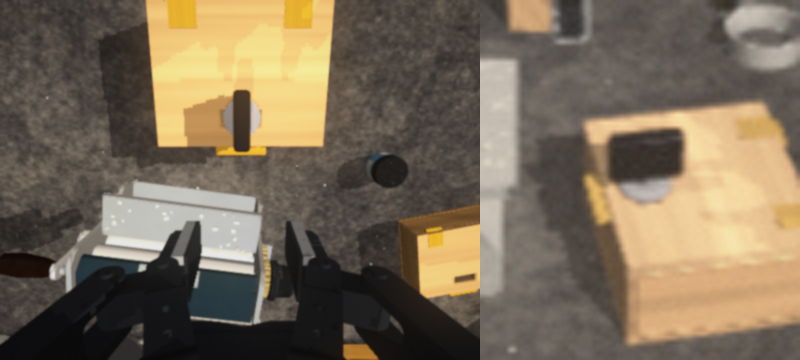

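The lid is shut. The key stands upright and seated at (241,118), its bar square across the slot, and the gripper is clear.

```bash
python3 -c "
from station import hand_in
print(hand_in())"
```

```text
the job is handed in; nothing more can be done
None
```

The job is handed in, and no verdict came back: the lid is shut, the key is seated and turned across the slot to lock it, and the gripper is clear; I never went near the jar, bottle or ring cutter.

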